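Space the dividers of a small-plate rack

ROBOT

A 6-joint arm with a two-finger parallel gripper is mounted at the origin on the work surface. World frame = base frame: x ahead of the robot, y to its left, z up, the work surface at z = 0. Lengths are in m, angles in degrees, forces in N, time in s.
With the tool pointing down it reaches from about 0.25 to 0.725 m from the base axis. Payload 9.7 kg.
Tool frame: the origin (TCP) lies midway between the tips of the shut fingers; the grasp point (between the pads) lies 19 mm behind it; z points along the fingers, y is the line along which they close (so a half turn about z gives the same grasp; the last joint's range is limited). The gripper opens to 85 mm and grips with 20 to 120 N. Pads are 22 mm wide; open, the fingers measure 114 mm over their backs; the gripper's body (76 mm by 85 mm) begins 54 mm behind the grasp point. The pads swing forward as they close: fully open they stand 13 mm farther back than shut.
Start: joints at [68.01, 4.979, 10.078, 95.1, 0, 90], TCP at [0.206, 0.51, 0.231] pointing down, gripper open.
Joint ranges: [-179.16, 179.16], [-48.56, 103.87], [-65.8, 70.77], [-126.05, 130.52], [-82.76, 87.17], [-180, 180]. Speed limits (degrees/s): [127.2, 127.2, 147.25, 180, 180, 180].

INTERFACE

Orientations are given as [roll, pitch, yaw] about the fixed x, y, z axes, in that order (R = Rz(yaw) Ry(pitch) Rx(roll)).
In Python, from workcell import * gives the robot as it stands.
- The arm moves only by the tool servo_tool, never from a script. Its argument "moves" is a list of rows, each a list of 4 numbers: the shift along the world's x, y, z in cm, then the turn about the world's z in rad. A call has 1 to 20 rows; each row is the pose to reach, as a shift and turn from the pose commanded when the call began; what a row does not reach only later rows make up. A row lasts 1/12 s, in which the tool goes at most 41.7 mm and 7.16 degrees, less where a joint would pass 70% of its speed; a pose out of reach is approached as far as the arm can. A call with a gripper value outside its range is refused whole. "claw" is the closure, from 0 (fully open) to 1 (shut), set as the call begins (left out, the last holds). The fingers move at their own pace and stop on an object; "force" is the grip in N (left out, the last holds). Time passes only in rows, so rows that repeat a pose let the fingers close. It gives the time, the measured TCP pose, the force, the opening and the grip force at its end, in the units of the state.
- get_obs(): the state, without advancing time (a new reading comes with each control period).
- camera(name): name is "scene" or "top" or "wrist"; returns the picture (384x512x3 uint8, red, green, blue); there is no depth.
- get_calibration(name): a dict with "fx", "fy", "cx", "cy" (pixels), "rvec" (rotation vector, rad) and "tvec" (3), from world to camera coordinates, as OpenCV has them; the wrist camera has in their place "tool_from_camera" (4x4, takes a point from camera to tool coordinates, whose origin is the TCP and whose axes are the flange's). Camera axes: x right, y down, z forward; pixel columns grow to the right and rows downward; lengths in m; the calibration is good to about 2 mm. A picture is of the moment at which its call begins: read the wrist's pose just before it. get_calibration takes no time and is no camera call.
- job_done(): hands the job in; it is judged then, once.
The state is a dict: "time": time; "q": joint angles; "qd": joint speeds; "joint_efforts": joint torques, N m; "ee_pos": TCP position; "tcp_rot": TCP orientation; "wrist_force": force on the tool from outside, world axes, zero at the start; "torque": the same for the moment, N m; "opening": finger opening in m; "grasp_force": force on a finger pad.
Only numpy, scipy, OpenCV 4.12 (cv2) and the standard library are available. Lean on these libraries where they do the work, as an engineer would, in place of code of your own. Each camera call takes 0.05 s, during which the arm holds its last target. There are 200 camera calls.

TASK

Set the three sliding dividers of the plate rack to equal gaps with the wooden hooked spacer: starting at the fixed fence and working outwards, hook each divider and draw it in until the spacer's block is lightly pressed against the neighbour (the fence, then the divider just set), without shoving that neighbour along, and hold it there a moment. Move the dividers with the spacer only, never with the gripper, keep the pressure gentle, then stand the spacer upright on its rubber pad again and let go; leave everything else where it is.

Things in the scene. Friction and masses are not known exactly. Their poses are not given: they have to be found in the camera images.
- rack: Low steel plate rack fixed to the bench: base 110 mm (its x) by 330 mm (its y) with 24 mm high edge rails. Origin on the bench at the foot of the fence's inner face, mid-width; +y runs along the row from the fence outwards, z up. It does not move.
- fence: Fixed steel end plate of the rack, 84 mm wide, 12 mm thick, top 70 mm above the bench. Origin (on the bench, same axes as the rack) below the middle of its inner face, the face that looks along +y to the dividers.
- div1: First sliding divider, next to the fence: upright steel plate 84 mm wide (x), 8 mm thick (y), top 70 mm above the bench, on a black shoe 26 mm long (y), 21 mm high. Origin on the bench below the plate's centre, axes as the rack. Slides only along the rack's y, with about 5 N of friction plus 15 N per m/s, and stays where left. At the start each divider stands farther out than its place.
- div2: Second sliding divider, the middle one; same size, axes and friction as the first.
- div3: Third sliding divider, the farthest from the fence; same size, axes and friction as the first.
- spacer: Loose wooden hooked spacer, about 0.2 kg, 98 mm tall, standing on its pad: an upturned U, 60 mm long (y -30 to +30), 50 mm wide (x). Block leg y -30 to -8, open slot y -8 to +22, thin hook leg y +22 to +30, all 40 mm high; bridge over them from 40 to 54 mm height; on it the grip block. Origin under the centre of the outline, level with the feet.
- block_face (a point): Middle of the block leg's outer face (20 mm above the feet), which meets the neighbour; axes as the spacer. In use the spacer straddles a divider from above, its y along the rack's y, block on the fence side, hook on the outer side. With hook and block both bearing, the clear gap is 22 + 30 - 8 = 44 mm.
- hook_face (a point): Middle of the hook leg's inner face (20 mm above the feet), which pulls the divider's outer side; axes as the spacer. The spacer's grip block (34 mm in y, 26 mm in x, from 54 to 98 mm height; pinch it across its y faces) is clamped firmly on the bridge, but up to 6 mm off the middle along y either way, differently each time and not measured.
- pad: Square black rubber pad fixed on the bench, 120 x 120 x 6 mm, the spacer's parking place. Origin under its centre.
- plate_small: Bystander: small rubber weight disc lying flat, 90 mm across, 18 mm thick. Origin under its centre.
- collar: Bystander: steel barbell collar, a ring 68 mm across and 28 mm high. Origin under its centre.
- wrench: Bystander: steel wrench lying on the bench, along its x. Origin under its middle.
- tape: Bystander: roll of grey tape lying flat, 80 mm across, 25 mm high. Origin under its centre.
- shaker: Bystander: upright grey drinking bottle, 70 mm across, 170 mm high. Origin under its centre.
- dumbbell: Bystander: small hexagonal dumbbell lying along its x, about 112 mm long, 70 mm high. Origin under its centre.
- chalk_bowl: Bystander: white bowl, 100 mm across, 45 mm high. Origin under its centre.
Not all that is in view belongs to the job. Several things have the shape of the spacer; the one meant has the colours described above.

How it is judged (in metres and radians):
On the way, in this order (a step that is already met when the one before it is completed fails the run):
1. the spacer bears on both the fence and the first divider (over 1 N on each) with a clear gap of 44 mm +-1.8 mm between them (contact force between spacer and fence above 1 N and contact force between spacer and div1 above 1 N and y of div1 in the frame of fence between 0.0462 and 0.0498 m), for 0.15 s.
2. the spacer bears on both the first divider and the second divider (over 1 N on each) with a clear gap of 44 mm +-1.8 mm between them (contact force between spacer and div1 above 1 N and contact force between spacer and div2 above 1 N and y of div1 in the frame of fence between 0.0462 and 0.0498 m and y of div2 in the frame of div1 between 0.0502 and 0.0538 m), for 0.15 s.
3. the spacer bears on both the second divider and the third divider (over 1 N on each) with a clear gap of 44 mm +-1.8 mm between them (contact force between spacer and div2 above 1 N and contact force between spacer and div3 above 1 N and y of div1 in the frame of fence between 0.0462 and 0.0498 m and y of div2 in the frame of div1 between 0.0502 and 0.0538 m and y of div3 in the frame of div2 between 0.0502 and 0.0538 m), for 0.15 s.
At the end, for the whole second after the job is handed in: All three clear gaps (fence to first divider, first to second, second to third) are 44 mm +-1.8 mm; the spacer stands upright (within 0.06 rad) and at rest on its pad, its origin within 40 mm of the pad's centre horizontally, and released (y of div1 in the frame of fence between 0.0462 and 0.0498 m and y of div2 in the frame of div1 between 0.0502 and 0.0538 m and y of div3 in the frame of div2 between 0.0502 and 0.0538 m and horizontal distance between spacer and pad below 0.04 m and height (world z) of spacer between 0.003 and 0.01 m and angle between spacer's own z axis and vertical below 0.06 rad and linear speed of spacer below 0.01 m/s and contact force between spacer and the fingers below 0.1 N); the robot touches nothing.
It fails at once if the spacer presses the fence, a divider or the rack with more than 15 N (20 N for all together) (contact force between spacer and fence above 15 N or contact force between spacer and div1 above 15 N or contact force between spacer and div2 above 15 N or contact force between spacer and div3 above 15 N or contact force between spacer and rack above 20 N).
It fails at once if the gripper presses on the rack or a divider with more than 2 N (contact force between any of the fingers, the arm and rack above 2 N).
It fails at once if a bystander is moved by more than 20 mm (distance of any of plate_small, collar, wrench, tape, shaker, dumbbell, chalk_bowl from where it was at the start of the episode above 0.02 m).
It also fails if it takes over 67 s, if anything falls off the work surface, if the arm or the gripper's body presses on something with over 40 N, if the wrist force passes 120 N, or if a joint passes its speed limit or range.

## Working session

There is one attempt and no reset: what is moved stays moved. The work goes in short steps, Python scripts to look and compute and a tool call to move; the robot and the scene stay as the last step left them, time stands still between calls to the robot, and variables do not carry over. Pictures are saved under pics/ and viewed, at most 10 in all, crops included, and the job is handed in when it is done.

Besides the shell and the picture viewer there is one more tool, called after "Call:" as a command line: name --pt "numbers of a row" for each row, then --argument value for the rest. servo_tool: Moves the arm, as the interface text tells. Its arguments: {"type":"object","properties":{"moves":{"type":"array","items":{"type":"array","items":{"type":"number"}}},"claw":{"type":"number"},"force":{"type":"number"}},"required":["moves"]}

```bash
mkdir -p pics; python3 - <<'E'
from workcell import *
import cv2
o=get_obs();print(o)
for n in("scene","top"):
    im=camera(n);cv2.imwrite(f"pics/{n}0.png",im[:,:,::-1]);print(n,get_calibration(n))
print(get_calibration("wrist"))
E
ls
```

```text
{'time': 0.0, 'q': array([ 6.80088742e+01,  5.01093047e+00,  1.00339938e+01,  9.50991940e+01,
       -1.04900940e-03,  8.99984808e+01]), 'qd': array([-0.07091085,  0.08797342,  0.10639851, -0.06125239, -0.14283157,
       -0.05650407]), 'joint_efforts': array([-1.98580470e-03, -5.20403767e+01,  4.64796031e+01,  1.67921913e-02,
       -2.01810935e-04, -3.41937465e-06]), 'ee_pos': array([0.20587347, 0.50976809, 0.23058057]), 'tcp_rot': array([-1.79923869e+02,  1.04698989e-03,  1.58010395e+02]), 'wrist_force': array([ 0.40652708, -0.30213068,  1.00215421]), 'torque': array([ 0.0146862 ,  0.00127077, -0.0128303 ]), 'grasp_force': 0.0, 'opening': 0.08499197950505205}
scene {'fx': 492.00584022489124, 'fy': 492.00584022489124, 'cx': 244.3633740313733, 'cy': 198.98920118117567, 'rvec': array([ 2.28639892,  0.5974184 , -0.22951399]), 'tvec': array([-0.4402778 , -0.15931112,  1.53690088])}
top {'fx': 441.6167458299296, 'fy': 441.6167458299296, 'cx': 256.86057475863805, 'cy': 185.03588362366133, 'rvec': array([ 2.15967356, -2.19323391,  0.09891238]), 'tvec': array([-0.01206321,  0.49044147,  1.4237643 ])}
{'fx': 323.2626404364699, 'fy': 323.2626404364699, 'cx': 254.84908530036648, 'cy': 193.00744887939837, 'tool_from_camera': array([[-7.11594356e-04, -9.52396660e-01, -3.04860782e-01,
         7.85484023e-02],
       [ 9.99999730e-01, -6.21195954e-04, -3.93521302e-04,
         3.01369378e-04],
       [ 1.85410089e-04, -3.04860980e-01,  9.52396844e-01,
        -1.43217712e-01],
       [ 0.00000000e+00,  0.00000000e+00,  0.00000000e+00,
         1.00000000e+00]])}
pics
```

View pics/scene0.png

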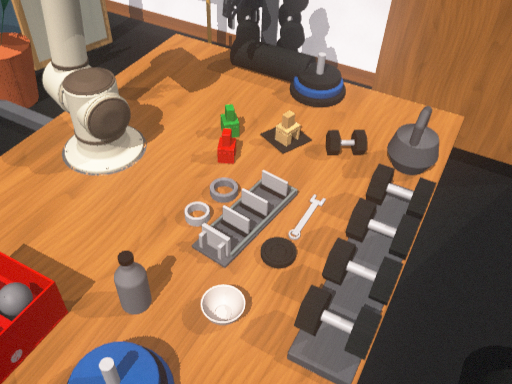

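View pics/top0.png

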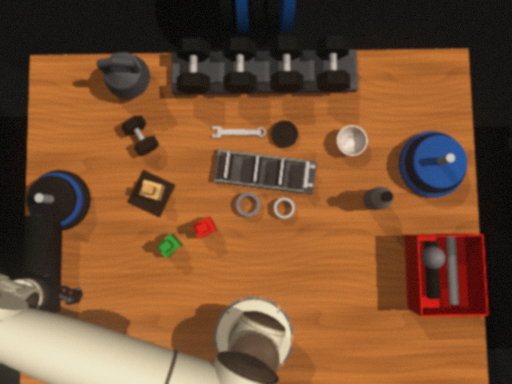

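The thing I want could be confused with three others. The wooden one is on the black pad (scene 288,130; top 152,188), the green one is at scene 231,120 / top 169,245, and the red one is at scene 228,146 / top 204,227. I choose the wooden one and will check it in a close crop.

```bash
python3 - <<'E'
import cv2,numpy as np
a=cv2.imread("pics/top0.png")[140:225,120:320];s=cv2.imread("pics/scene0.png")[100:270,180:350]
cv2.imwrite("pics/c1.png",cv2.resize(a,None,fx=4,fy=4,interpolation=cv2.INTER_CUBIC))
cv2.imwrite("pics/c2.png",cv2.resize(s,None,fx=3.5,fy=3.5,interpolation=cv2.INTER_CUBIC))
E
```

```text
(no output)
```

View pics/c1.png

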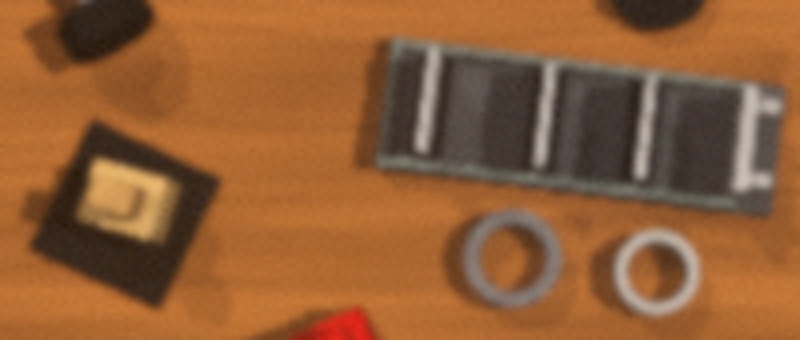

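View pics/c2.png

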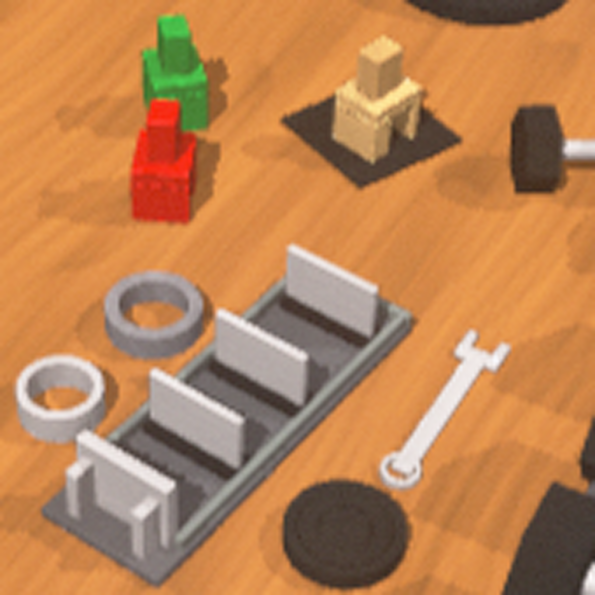

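```bash
cat > h.py <<'E'
from workcell import *
import cv2,numpy as np
from scipy.spatial.transform import Rotation as R
def K(c): return np.array([[c['fx'],0,c['cx']],[0,c['fy'],c['cy']],[0,0,1]])
def cam(name,obs=None):
    c=get_calibration(name)
    if name!='wrist':
        M=R.from_rotvec(c['rvec']).as_matrix(); return K(c),M,np.array(c['tvec'])
    T=np.eye(4);T[:3,:3]=R.from_euler('xyz',obs['tcp_rot'],degrees=True).as_matrix();T[:3,3]=obs['ee_pos']
    W=np.linalg.inv(T@c['tool_from_camera']); return K(c),W[:3,:3],W[:3,3]
def back(cm,uv,z):
    k,M,t=cm; uv=np.atleast_2d(uv).astype(float)
    d=np.c_[uv,np.ones(len(uv))]@np.linalg.inv(k).T@M; o=-M.T@t
    return o+d*((z-o[2])/d[:,2])[:,None]
def proj(cm,P):
    k,M,t=cm; p=(np.atleast_2d(P)@M.T+t)@k.T; return p[:,:2]/p[:,2:]
E
python3 - <<'E'
from h import *
np.set_printoptions(precision=4,suppress=True)
c=cam('top'); f=lambda p:np.array(p)/4+[120,140]
pad=back(c,f([(97,120),(218,180),(160,305),(30,248)]),.006);print(pad,pad.mean(0))
print('base',back(c,f([(390,38),(785,85),(770,213),(377,168)]),0.0))
d=back(c,f([(438,48),(424,152),(552,62),(540,166),(652,72),(642,180),(748,85),(740,190)]),.07);print(d)
print('collars',back(c,f([(512,258),(657,272)]),.02), 'red', back(c,[204,227],.05),'plate',back(c,[284,134],.018))
o=get_obs();im=camera('wrist');cv2.imwrite('pics/w0.png',im[:,:,::-1])
w=cam('wrist',o);print(proj(w,pad))
E
```

```text
[[0.5475 0.3533 0.006 ]
 [0.4959 0.2529 0.006 ]
 [0.3935 0.3004 0.006 ]
 [0.442  0.4077 0.006 ]] [0.4697 0.3286 0.006 ]
base [[ 0.6136  0.1102  0.    ]
 [ 0.5689 -0.2192  0.    ]
 [ 0.462  -0.2039  0.    ]
 [ 0.5045  0.1218  0.    ]]
[[ 0.5929  0.066   0.07  ]
 [ 0.5098  0.0779  0.07  ]
 [ 0.5802 -0.0246  0.07  ]
 [ 0.4972 -0.0138  0.07  ]
 [ 0.571  -0.104   0.07  ]
 [ 0.4849 -0.0943  0.07  ]
 [ 0.5594 -0.1801  0.07  ]
 [ 0.4757 -0.1716  0.07  ]]
collars [[ 0.427   0.0103  0.02  ]
 [ 0.4138 -0.1078  0.02  ]] red [[0.3562 0.1507 0.05  ]] plate [[ 0.6591 -0.1123  0.018 ]]
[[243.6986 404.7417]
 [168.8263 399.5887]
 [166.3137 338.4017]
 [250.6042 341.245 ]]
```

View pics/w0.png

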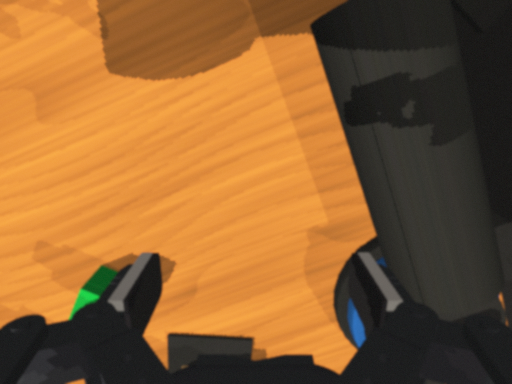

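The pictures agree: the wooden spacer stands on the pad (top crop ~130,200), and the fence with its two posts is the rack's −y end (top crop 745,135). The wrist view is too far off to help, so I'll move above the spacer and then over the rack to measure.

Call:
servo_tool --pt "2 -1.4 1 0" --pt "5 -3.5 2 0" --pt "8 -5.5 3 0" --pt "11 -7.6 4 0" --pt "14 -9.6 5 0" --pt "17 -11.7 5 0" --pt "20 -13.8 5 0" --pt "23 -15.8 5 0" --pt "25.2 -17.3 5 0" --pt "26.4 -18.1 5 0" --pt "26.4 -18.1 5 0" --pt "26.4 -18.1 5 0"

```text
time: 1.15
ee_pos: [0.47, 0.3288, 0.2809]
tcp_rot: [-180.0, -0.0, 157.9]
wrist_force: [-0.1, -0.6, -0.1]
opening: 0.0856
grasp_force: 0.0
```

```bash
python3 - <<'E'
from h import *
o=get_obs();im=camera('wrist');cv2.imwrite('pics/w1.png',im[:,:,::-1]);np.save('o1.npy',o,allow_pickle=True);print(o['ee_pos'],o['tcp_rot'],o['time'])
E
```

```text
[0.47003003 0.32880756 0.28089128] [-1.79967437e+02 -4.18829224e-02  1.57933684e+02] 1.15
```

Call:
servo_tool --pt "0.3 -2 0.5 0.03" --pt "0.9 -5 1 0.08" --pt "1.5 -8.5 1 0.13" --pt "2.1 -12 1.5 0.18" --pt "2.7 -15.5 2 0.22" --pt "3.3 -19 2 0.25" --pt "4 -22.5 2 0.25" --pt "4.7 -26 2 0.25" --pt "5.3 -29.5 2 0.25" --pt "5.9 -33 2 0.25" --pt "6.4 -36 2 0.25" --pt "6.5 -37.5 2 0.25" --pt "6.5 -38 2 0.25" --pt "6.5 -38 2 0.25" --pt "6.5 -38 2 0.25"

```text
time: 2.45
ee_pos: [0.5347, -0.0497, 0.3015]
tcp_rot: [180.0, 0.0, 172.4]
wrist_force: [-0.2, 0.0, 0.9]
opening: 0.0857
grasp_force: 0.0
```

```bash
python3 - <<'E'
from h import *
o=get_obs();im=camera('wrist');cv2.imwrite('pics/w2.png',im[:,:,::-1]);np.save('o2.npy',o,allow_pickle=True);print(o['ee_pos'],o['tcp_rot'],o['time'],o['wrist_force'])
for i in (1,2):
    a=cv2.imread(f'pics/w{i}.png'); cv2.imwrite(f'pics/w{i}b.png',cv2.resize(a,None,fx=1.5625,fy=1.5625,interpolation=cv2.INTER_CUBIC))
E
```

```text
[ 0.53471739 -0.04968415  0.30147842] [1.79977924e+02 4.34712050e-03 1.72392675e+02] 2.45 [-0.24641843  0.03108482  0.86297834]
```

View pics/w1b.png

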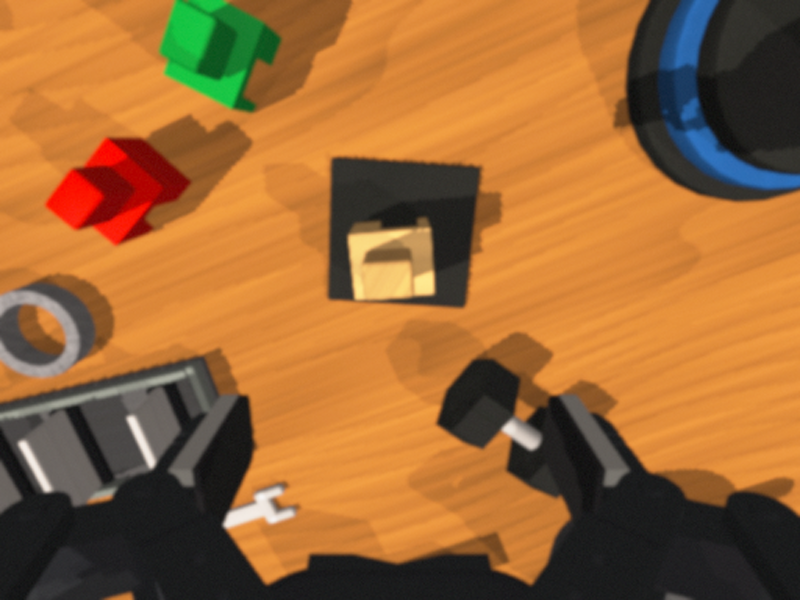

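View pics/w2b.png

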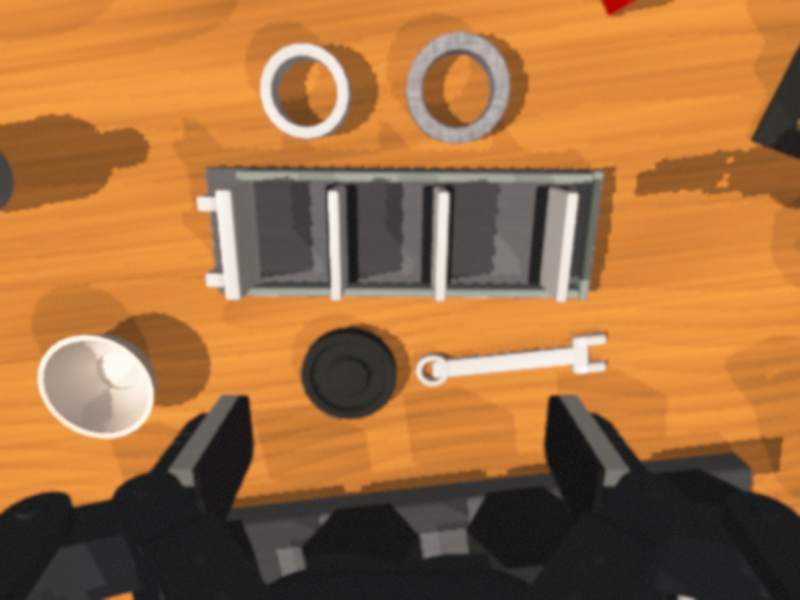

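```bash
python3 - <<'E'
from h import *
np.set_printoptions(precision=4,suppress=True)
a=cv2.imread('pics/w1.png')[128:204,208:312];cv2.imwrite('pics/w1c.png',cv2.resize(a,None,fx=7.5,fy=7.5,interpolation=cv2.INTER_CUBIC))
o=np.load('o2.npy',allow_pickle=True).item();w=cam('wrist',o);s=1.5625
# top edges: camera-side far corners; divider top strips (z=.07): left/right edges upper & lower
for n,q in {'fence':[(216,192),(232,192),(228,299),(240,299)],'d1':[(329,188),(341,188),(331,299),(342,299)],'d2':[(436,189),(448,189),(434,299),(446,299)],'d3':[(564,192),(577,192),(556,300),(569,300)]}.items():
    p=back(w,np.array(q)/s,.07);print(n,p[:,:2].ravel(),'mid',p.mean(0))
print('base',back(w,np.array([(207,168),(603,172),(588,298),(222,296)])/s,.0))
E
```

```text
fence [ 0.4752 -0.1752  0.4767 -0.1636  0.5562 -0.1857  0.5574 -0.1765] mid [ 0.5164 -0.1753  0.07  ]
d1 [ 0.4833 -0.0931  0.4845 -0.0845  0.5668 -0.1063  0.568  -0.0979] mid [ 0.5256 -0.0955  0.07  ]
d2 [ 0.4944 -0.0162  0.4955 -0.0075  0.5775 -0.027   0.5787 -0.0177] mid [ 0.5365 -0.0171  0.07  ]
d3 [0.5089 0.076  0.5102 0.0854 0.591  0.067  0.5923 0.0771] mid [0.5506 0.0764 0.07  ]
base [[ 0.4579 -0.2034  0.    ]
 [ 0.5062  0.1311  0.    ]
 [ 0.618   0.1162  0.    ]
 [ 0.5711 -0.2179  0.    ]]
```

View pics/w1c.png

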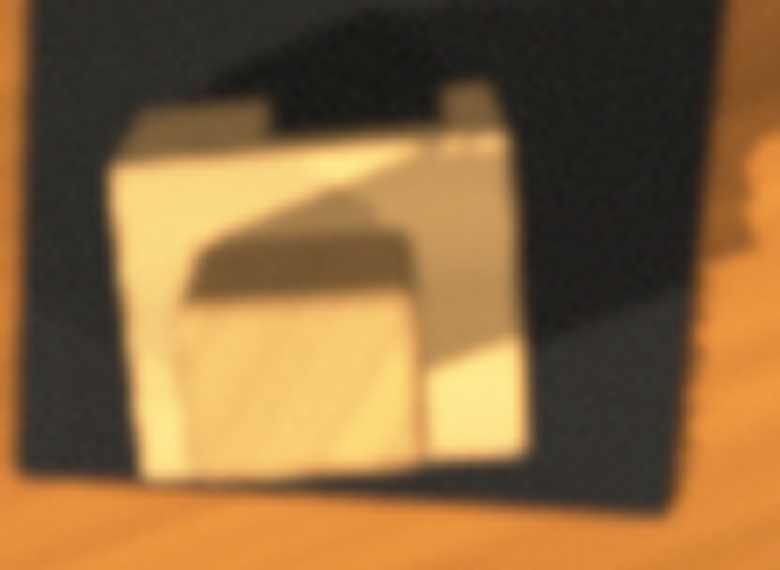

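```bash
python3 - <<'E'
from h import *
from scipy.optimize import least_squares
np.set_printoptions(precision=4,suppress=True)
o=np.load('o1.npy',allow_pickle=True).item();w=cam('wrist',o)
uv=np.array([(110,162),(510,133),(530,460),(143,480),(185,302),(412,290),(425,465),(190,478)])/7.5+[207.6,127.6]
def P(v):
    x,y,a,f=v
    b=np.array([(-25,-30,60),(-25,30,60),(25,30,60),(25,-30,60),(-13,-17,104),(-13,17,104),(13,17,104),(13,-17,104)])/1e3
    b[4:,1]+=f; return R.from_euler('z',a).apply(b)+[x,y,0]
r=least_squares(lambda v:(proj(w,P(v))-uv).ravel(),[.47,.33,-.4,0]);x,y,a,f=r.x
print(r.x,np.degrees(a),r.fun.round(1));print('grip',x-f*np.sin(a),y+f*np.cos(a))
s=(np.array([(35,0),(722,0),(665,515),(18,472)])/7.5+[207.6,127.6])
pad=back(w,np.array([(330,157),(482,167),(466,307),(329,298)])/1.5625,.006);print(pad.mean(0))
E
```

```text
[ 0.4764  0.3212 -0.3214 -0.0022] -18.41516448854593 [ 0.5 -0.   0.1  0.4 -0.7 -0.9  0.1 -0.4 -1.9 -0.1  1.3 -0.6  1.   0.6
 -0.4  0.9]
grip 0.47571495312145906 0.3191371903671612
[0.4685 0.3328 0.006 ]
```

Call:
servo_tool --pt "-0.3 2 0 -0.03" --pt "-0.8 5 0 -0.08" --pt "-1.3 8.5 0 -0.13" --pt "-1.9 12 0 -0.188" --pt "-2.5 15.5 0 -0.188" --pt "-3.1 19 -1 -0.188" --pt "-3.6 22.5 -3 -0.188" --pt "-4.2 26 -5 -0.188" --pt "-4.8 29.5 -7 -0.188" --pt "-5.3 33 -9 -0.188" --pt "-5.7 35.5 -11 -0.188" --pt "-5.9 36.9 -12 -0.188" --pt "-5.9 36.9 -13 -0.188" --pt "-5.9 36.9 -13 -0.188" --pt "-5.9 36.9 -13 -0.188" --claw 0

```text
time: 3.75
ee_pos: [0.4757, 0.3177, 0.1717]
tcp_rot: [-180.0, 0.0, 161.6]
wrist_force: [-0.4, -0.4, 0.7]
opening: 0.0856
grasp_force: 0.0
```

Call:
servo_tool --pt "0 0.1 -2 0" --pt "0 0.15 -4.5 0" --pt "0 0.15 -7 0" --pt "0 0.15 -9 0" --pt "0 0.15 -10 0" --pt "0 0.15 -10.5 0" --pt "0 0.15 -10.5 0" --pt "0 0.15 -10.5 0"

```text
time: 4.42
ee_pos: [0.4767, 0.3195, 0.0679]
tcp_rot: [179.9, 0.1, 161.5]
wrist_force: [0.4, -0.0, 0.3]
opening: 0.0851
grasp_force: 0.0
```

Call:
servo_tool --pt "0 0 0 0" --pt "0 0 0 0" --pt "0 0 0 0" --pt "0 0 0 0" --pt "0 0 0 0" --pt "0 0 0 0" --pt "0 0 0 0" --pt "0 0 0 0" --pt "0 0 0 0" --pt "0 0 0 0" --claw 1 --force 60

```text
time: 5.25
ee_pos: [0.4762, 0.3196, 0.0668]
tcp_rot: [180.0, 0.0, 161.6]
wrist_force: [0.0, -0.4, 5.3]
opening: 0.0335
grasp_force: 62.4
```

Call:
servo_tool --pt "0 0 1 0" --pt "0 0 3 0" --pt "0 0 6 0" --pt "0.2 -2 9 0.02" --pt "0.6 -5 11 0.06" --pt "1 -8.5 12 0.1" --pt "1.4 -12 12 0.14" --pt "1.8 -15.5 12 0.186" --pt "2.2 -19 12 0.186" --pt "2.6 -22.5 12 0.186" --pt "3 -26 12 0.186" --pt "3.5 -29.5 12 0.186" --pt "4 -33 12 0.186" --pt "4.4 -36.5 12 0.186" --pt "4.8 -39.5 12 0.186" --pt "5 -41.5 12 0.186" --pt "5.04 -42.5 12 0.186" --pt "5.04 -42.5 12 0.186" --pt "5.04 -42.5 12 0.186" --pt "5.04 -42.5 12 0.186"

```text
time: 6.92
ee_pos: [0.5262, -0.1046, 0.1863]
tcp_rot: [180.0, -0.0, 172.3]
wrist_force: [-0.3, 1.1, -2.3]
opening: 0.0333
grasp_force: 61.5
```

```bash
python3 - <<'E'
from h import *
o=get_obs();print(o['ee_pos'],o['tcp_rot'],o['wrist_force'],o['time'])
im=camera('wrist');cv2.imwrite('pics/w3.png',cv2.resize(im[:,:,::-1],None,fx=1.5625,fy=1.5625,interpolation=cv2.INTER_CUBIC));np.save('o3.npy',o,allow_pickle=True)
E
```

```text
[ 0.52621721 -0.10460601  0.18627321] [ 1.79980012e+02 -2.42010817e-02  1.72260285e+02] [-0.2820359   1.06381925 -2.2745851 ] 6.9167
```

View pics/w3.png

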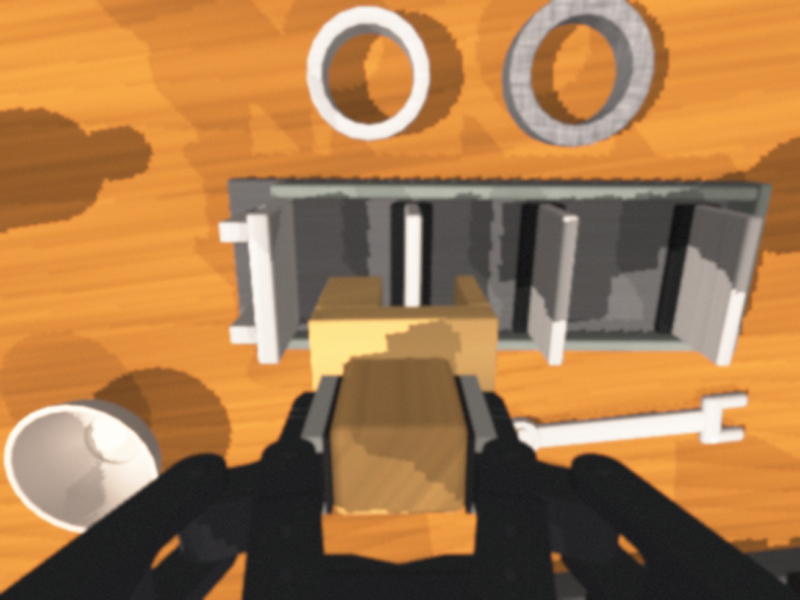

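The spacer is held upright. Its block leg foot is at columns 320-382, its hook foot at 455-482, and the first divider's top is at 404-422, between them.

```bash
python3 - <<'E'
from h import *
np.set_printoptions(precision=4,suppress=True)
o=np.load('o3.npy',allow_pickle=True).item();w=cam('wrist',o);s=1.5625
u=np.array([.1347,.9909]);v=np.array([u[1],-u[0]]);O=np.array([.5178,-.1696])
def rs(p): d=p[:,:2]-O; return np.c_[d@u,d@v]
def q(n,p,z): print(n,rs(back(w,np.array(p)/s,z)).tolist())
np.set_printoptions(precision=4)
q('feet blkout,blkin,hookin,hookout',[(320,279),(382,278),(455,277),(482,277)],.1255)
q('bridge top front edge',[(310,320),(497,319)],.1255+.054)
q('d1 top far end',[(404,206),(422,206)],.07)
q('fence inner',[(269,212),(278,360)],.07)
q('d2 ',[(560,216),(577,216),(548,362),(563,362)],.07)
q('d3 ',[(757,218),(715,362),(733,362)],.07)
print('tcp',rs(o['ee_pos'][None]))
E
```

```text
feet blkout,blkin,hookin,hookout [[0.03319637598858288, -0.023542814519946824], [0.059121523081129494, -0.023956237665100934], [0.089608955160509, -0.02436579344658009], [0.10088386936998911, -0.02435751940533147]]
bridge top front edge [[0.03805520790344497, -0.024786211488570232], [0.0970343201266218, -0.025076875448212504]]
d1 top far end [[0.06886599488541252, -0.046908010266880906], [0.07802192262231965, -0.046901525415357276]]
fence inner [[-3.797167191674234e-05, -0.04392478638750757], [-0.0014665813679531532, 0.03843127654558565]]
d2  [[0.1487117438084848, -0.04178543200847913], [0.15741186055242784, -0.04177923979952381], [0.14987786433133243, 0.039770208227276845], [0.1582917780578729, 0.039776666815609936]]
d3  [[0.24975712817116838, -0.04069293172758431], [0.24355824221083702, 0.03984211804419164], [0.2536562463043475, 0.039849869353932366]]
tcp [[ 0.0655 -0.0004]]
```

Call:
servo_tool --pt "0 0 -1 0" --pt "0 0 -2.5 0" --pt "0 0 -4 0" --pt "0 0 -5.2 0" --pt "0 0 -6.4 0" --pt "0 0 -7.5 0" --pt "0 0 -8.4 0" --pt "0 0 -8.9 0" --pt "0 0 -8.9 0" --pt "0 0 -8.9 0"

```text
time: 7.8
ee_pos: [0.5264, -0.1055, 0.0974]
tcp_rot: [180.0, 0.0, 172.2]
wrist_force: [-0.1, 0.2, -1.6]
opening: 0.0335
grasp_force: 61.6
```

Call:
servo_tool --pt "-0.04 -0.3 0 0" --pt "-0.08 -0.6 0 0" --pt "-0.11 -0.8 0 0" --pt "-0.135 -1.0 0 0" --pt "-0.16 -1.2 0 0" --pt "-0.19 -1.4 0 0" --pt "-0.23 -1.7 0 0" --pt "-0.27 -2.0 0 0" --pt "-0.31 -2.3 0 0" --pt "-0.35 -2.6 0 0" --pt "-0.39 -2.9 0 0" --pt "-0.42 -3.1 0 0" --pt "-0.42 -3.1 0 0"

```text
time: 8.88
ee_pos: [0.5223, -0.1363, 0.0976]
tcp_rot: [179.9, 0.0, 172.2]
wrist_force: [0.3, 5.3, -0.0]
opening: 0.0335
grasp_force: 61.6
```

Call:
servo_tool --pt "-0.013 -0.1 0 0" --pt "-0.027 -0.2 0 0" --pt "-0.04 -0.3 0 0" --pt "-0.04 -0.3 0 0"

```text
time: 9.22
ee_pos: [0.522, -0.1392, 0.0976]
tcp_rot: [179.9, 0.0, 172.2]
wrist_force: [0.7, 4.3, 0.4]
opening: 0.0338
grasp_force: 61.6
```

Call:
servo_tool --pt "-0.007 -0.05 0 0" --pt "-0.013 -0.1 0 0" --pt "-0.013 -0.1 0 0"

```text
time: 9.47
ee_pos: [0.5218, -0.1402, 0.0976]
tcp_rot: [180.0, 0.0, 172.2]
wrist_force: [1.2, 4.6, 3.2]
opening: 0.0333
grasp_force: 61.7
```

Call:
servo_tool --pt "-0.007 -0.05 0 0" --pt "-0.007 -0.05 0 0"

```text
time: 9.63
ee_pos: [0.5217, -0.1408, 0.0975]
tcp_rot: [180.0, 0.0, 172.2]
wrist_force: [1.7, 5.4, 0.9]
opening: 0.0335
grasp_force: 61.7
```

Call:
servo_tool --pt "-0.007 -0.05 0 0" --pt "-0.007 -0.05 0 0"

```text
time: 9.8
ee_pos: [0.5216, -0.1414, 0.0975]
tcp_rot: [180.0, 0.0, 172.2]
wrist_force: [0.9, 4.5, 1.8]
opening: 0.0334
grasp_force: 61.8
```

Call:
servo_tool --pt "-0.007 -0.05 0 0" --pt "-0.007 -0.05 0 0"

```text
time: 9.97
ee_pos: [0.5216, -0.1419, 0.0975]
tcp_rot: [180.0, 0.0, 172.2]
wrist_force: [0.7, 3.7, 0.7]
opening: 0.0332
grasp_force: 61.8
```

Call:
servo_tool --pt "-0.005 -0.04 0 0" --pt "-0.005 -0.04 0 0"

```text
time: 10.13
ee_pos: [0.5215, -0.1422, 0.0974]
tcp_rot: [180.0, 0.0, 172.2]
wrist_force: [1.2, 5.5, 1.7]
opening: 0.0331
grasp_force: 61.7
```

Call:
servo_tool --pt "-0.005 -0.04 0 0" --pt "-0.005 -0.04 0 0"

```text
time: 10.3
ee_pos: [0.5215, -0.1423, 0.0974]
tcp_rot: [179.9, 0.0, 172.2]
wrist_force: [1.4, 7.3, 1.2]
opening: 0.0331
grasp_force: 61.7
```

Call:
servo_tool --pt "-0.005 -0.04 0 0" --pt "-0.005 -0.04 0 0"

```text
time: 10.47
ee_pos: [0.5215, -0.1423, 0.0974]
tcp_rot: [179.9, 0.0, 172.2]
wrist_force: [2.0, 9.4, 0.4]
opening: 0.0332
grasp_force: 61.7
```

Call:
servo_tool --pt "-0.003 -0.02 0 0" --pt "-0.003 -0.02 0 0" --pt "-0.003 -0.02 0 0" --pt "-0.003 -0.02 0 0"

```text
time: 10.8
ee_pos: [0.5215, -0.1424, 0.0974]
tcp_rot: [179.9, 0.0, 172.2]
wrist_force: [1.2, 10.9, 1.7]
opening: 0.0336
grasp_force: 61.7
```

Call:
servo_tool --pt "0.04 0.3 0 0" --pt "0.09 0.7 0 0" --pt "0.14 1.0 0 0" --pt "0.17 1.24 0 0" --pt "0.17 1.24 0.5 0" --pt "0.17 1.24 2 0" --pt "0.17 1.24 3.5 0" --pt "0.17 1.24 5 0" --pt "0.17 1.24 5.5 0" --pt "0.35 2.6 5.5 0" --pt "0.7 5.2 5.5 0" --pt "1.05 7.7 5.5 0" --pt "1.37 10 5.5 0" --pt "1.54 11.3 5.5 0" --pt "1.59 11.69 5.5 0" --pt "1.59 11.69 5.5 0" --pt "1.59 11.69 5.5 0"

```text
time: 12.22
ee_pos: [0.537, -0.027, 0.1522]
tcp_rot: [-180.0, -0.0, 172.2]
wrist_force: [-0.3, -0.3, -2.6]
opening: 0.033
grasp_force: 61.7
```

```bash
python3 - <<'E'
from h import *
o=get_obs();w=cam('wrist',o)
print(o['ee_pos'],o['tcp_rot'],o['wrist_force'],o['time'])
im=camera('wrist');cv2.imwrite('pics/w4.png',cv2.resize(im[:,:,::-1],None,fx=1.5625,fy=1.5625,interpolation=cv2.INTER_CUBIC));np.save('o4.npy',o,allow_pickle=True)
E
```

```text
[ 0.53701872 -0.02703686  0.15215134] [-1.79973452e+02 -1.51820020e-02  1.72228301e+02] [-0.29980025 -0.28853604 -2.56815147] 12.2167
```

View pics/w4.png

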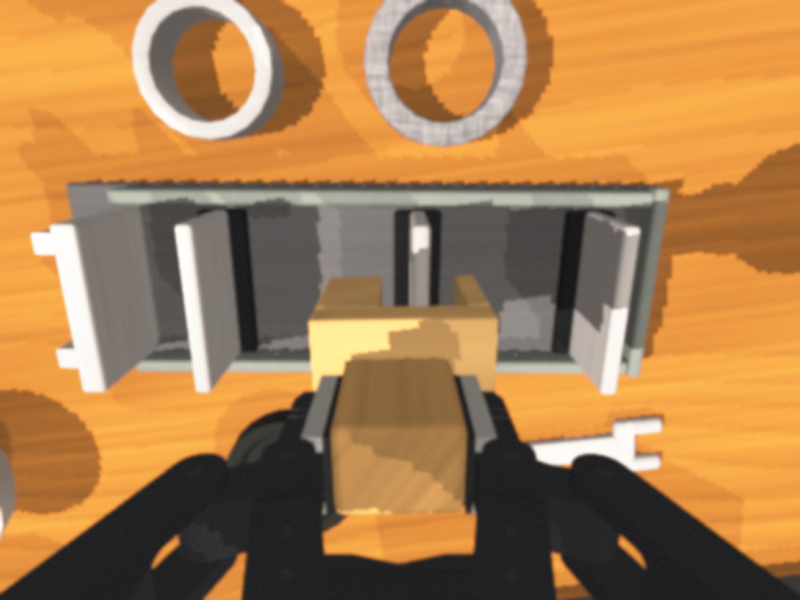

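The second divider (columns 411-430) stands in the slot (382-455), and the first divider sits closer to the fence. No more pictures left, so I continue by numbers.

Call:
servo_tool --pt "0 0 -0.8 0" --pt "0 0 -1.8 0" --pt "0 0 -3 0" --pt "0 0 -4.2 0" --pt "0 0 -5.1 0" --pt "0 0 -5.45 0" --pt "0 0 -5.45 0"

```text
time: 12.85
ee_pos: [0.5364, -0.0265, 0.0963]
tcp_rot: [-180.0, -0.1, 172.2]
wrist_force: [-0.3, 1.1, -1.3]
opening: 0.0335
grasp_force: 61.7
```

```bash
python3 - <<'E'
from h import *
o=np.load('o4.npy',allow_pickle=True).item();w=cam('wrist',o);s=1.5625
u=np.array([.1347,.9909]);O=np.array([.5178,-.1696])
f=lambda p:((back(w,np.array(p)/s,.07)[:,:2]-O)@u).round(4)
print('fence in',f([(75,224),(105,390)]),'d1',f([(176,226),(194,226),(196,390),(212,390)]),'d2',f([(411,212),(430,212)]),'d3',f([(622,228),(638,228),(602,392),(617,392)]))
print(get_obs()['ee_pos'],get_obs()['wrist_force'])
E
```

```text
fence in [-0.0002 -0.0015] d1 [0.0448 0.0529 0.0437 0.0516] d2 [0.1499 0.1583] d3 [0.2443 0.2515 0.2453 0.2528]
[ 0.53639746 -0.02653641  0.09625046] [-0.32178501  1.06586643 -1.32239747]
```

Call:
servo_tool --pt "-0.03 -0.25 0 0" --pt "-0.07 -0.5 0 0" --pt "-0.1 -0.75 0 0" --pt "-0.136 -1.0 0 0" --pt "-0.16 -1.2 0 0" --pt "-0.19 -1.4 0 0" --pt "-0.23 -1.7 0 0" --pt "-0.27 -2.0 0 0" --pt "-0.32 -2.35 0 0" --pt "-0.37 -2.7 0 0" --pt "-0.41 -3.05 0 0" --pt "-0.46 -3.4 0 0" --pt "-0.51 -3.75 0 0" --pt "-0.56 -4.1 0 0" --pt "-0.6 -4.45 0 0" --pt "-0.65 -4.8 0 0" --pt "-0.7 -5.15 0 0" --pt "-0.75 -5.5 0 0" --pt "-0.78 -5.75 0 0" --pt "-0.8 -5.85 0 0"

```text
time: 14.52
ee_pos: [0.5294, -0.0847, 0.0982]
tcp_rot: [179.9, 0.0, 172.2]
wrist_force: [0.4, 4.9, 1.3]
opening: 0.0334
grasp_force: 61.5
```

Call:
servo_tool --pt "-0.02 -0.15 0 0" --pt "-0.034 -0.25 0 0" --pt "-0.047 -0.35 0 0" --pt "-0.054 -0.4 0 0" --pt "-0.06 -0.45 0 0"

```text
time: 14.93
ee_pos: [0.5288, -0.0891, 0.0982]
tcp_rot: [179.9, 0.0, 172.2]
wrist_force: [1.5, 4.7, 1.7]
opening: 0.0333
grasp_force: 61.6
```

Call:
servo_tool --pt "-0.005 -0.04 0 0" --pt "-0.007 -0.05 0 0"

```text
time: 15.1
ee_pos: [0.5287, -0.0897, 0.0982]
tcp_rot: [179.9, 0.0, 172.2]
wrist_force: [1.1, 5.5, 1.4]
opening: 0.0336
grasp_force: 61.6
```

Call:
servo_tool --pt "-0.003 -0.02 0 0" --pt "-0.005 -0.04 0 0"

```text
time: 15.27
ee_pos: [0.5287, -0.0901, 0.0982]
tcp_rot: [180.0, 0.0, 172.2]
wrist_force: [0.6, 5.4, 2.1]
opening: 0.0335
grasp_force: 61.7
```

Call:
servo_tool --pt "-0.003 -0.02 0 0" --pt "-0.004 -0.03 0 0"

```text
time: 15.43
ee_pos: [0.5286, -0.0904, 0.0982]
tcp_rot: [180.0, 0.0, 172.2]
wrist_force: [0.5, 5.1, 1.3]
opening: 0.0332
grasp_force: 61.7
```

Call:
servo_tool --pt "-0.002 -0.015 0 0" --pt "-0.003 -0.025 0 0" --pt "-0.003 -0.025 0 0"

```text
time: 15.68
ee_pos: [0.5286, -0.0906, 0.0982]
tcp_rot: [179.9, 0.0, 172.2]
wrist_force: [0.9, 4.8, 1.8]
opening: 0.0334
grasp_force: 61.8
```

Call:
servo_tool --pt "-0.002 -0.015 0 0" --pt "-0.004 -0.03 0 0" --pt "-0.004 -0.03 0 0"

```text
time: 15.93
ee_pos: [0.5286, -0.0907, 0.0982]
tcp_rot: [179.9, 0.0, 172.2]
wrist_force: [0.7, 7.0, 1.0]
opening: 0.0335
grasp_force: 61.8
```

Call:
servo_tool --pt "-0.002 -0.015 0 0" --pt "-0.003 -0.025 0 0" --pt "-0.003 -0.025 0 0"

```text
time: 16.18
ee_pos: [0.5286, -0.0907, 0.0982]
tcp_rot: [179.9, 0.0, 172.2]
wrist_force: [1.0, 6.6, 2.3]
opening: 0.0335
grasp_force: 61.7
```

Call:
servo_tool --pt "-0.003 -0.02 0 0" --pt "-0.003 -0.02 0 0" --pt "-0.003 -0.02 0 0" --pt "-0.003 -0.02 0 0"

```text
time: 16.52
ee_pos: [0.5286, -0.0908, 0.0982]
tcp_rot: [179.9, 0.0, 172.2]
wrist_force: [0.8, 8.0, 1.5]
opening: 0.0334
grasp_force: 61.7
```

Call:
servo_tool --pt "-0.001 -0.01 0 0" --pt "-0.001 -0.01 0 0" --pt "-0.001 -0.01 0 0"

```text
time: 16.77
ee_pos: [0.5286, -0.0908, 0.0982]
tcp_rot: [179.9, 0.0, 172.3]
wrist_force: [1.5, 9.4, 1.3]
opening: 0.0333
grasp_force: 61.7
```

Call:
servo_tool --pt "0.04 0.3 0 0" --pt "0.09 0.7 0 0" --pt "0.14 1.0 0 0" --pt "0.16 1.19 0 0" --pt "0.16 1.19 0.5 0" --pt "0.16 1.19 2 0" --pt "0.16 1.19 3.5 0" --pt "0.16 1.19 5 0" --pt "0.16 1.19 5.5 0" --pt "0.35 2.6 5.5 0" --pt "0.7 5.2 5.5 0" --pt "1.1 8.1 5.5 0" --pt "1.5 11 5.5 0" --pt "1.85 13.6 5.5 0" --pt "2.1 15.4 5.5 0" --pt "2.16 15.9 5.5 0" --pt "2.16 15.9 5.5 0" --pt "2.16 15.9 5.5 0"

```text
time: 18.27
ee_pos: [0.5497, 0.0668, 0.1525]
tcp_rot: [-180.0, -0.0, 172.2]
wrist_force: [0.2, -1.0, -2.8]
opening: 0.0331
grasp_force: 61.7
```

```bash
python3 - <<'E'
from h import *
o=get_obs();w=cam('wrist',o);im=camera('wrist')
u=np.array([.1347,.9909]);v=np.array([u[1],-u[0]]);O=np.array([.5178,-.1696])
print('s_tcp',(o['ee_pos'][:2]-O)@u,(o['ee_pos'][:2]-O)@v,o['ee_pos'],o['wrist_force'])
# brightness profile along s at divider tops (z=.07), far side (v=-.036) clear of the spacer
ss=np.arange(-.005,.27,.001);g=cv2.cvtColor(im,cv2.COLOR_RGB2GRAY).astype(float)
for vv in(-.039,-.036):
    P=np.c_[O+ss[:,None]*u+vv*v,np.full(len(ss),.07)];q=proj(w,P).astype(np.float32)
    p=cv2.remap(g.astype(np.float32),q[:,0],q[:,1],cv2.INTER_LINEAR,borderValue=0).ravel()
    d=np.diff(p);print([(round(ss[i]*1e3+.5,1),int(d[i])) for i in range(len(d)) if abs(d[i])>15])
E
```

```text
s_tcp 0.23855175744611848 -0.0002609028749464351 [0.54967354 0.06680972 0.15252464] [ 0.22149488 -1.0251539  -2.81084033]
[(np.float64(59.5), 103), (np.float64(83.5), -16), (np.float64(84.5), -35), (np.float64(85.5), -24), (np.float64(94.5), 68), (np.float64(95.5), 108), (np.float64(96.5), 46), (np.float64(101.5), -21), (np.float64(102.5), -46), (np.float64(103.5), -40), (np.float64(104.5), -18), (np.float64(126.5), -22), (np.float64(127.5), -35), (np.float64(128.5), -20), (np.float64(136.5), 21), (np.float64(137.5), 22), (np.float64(168.5), 15), (np.float64(235.5), -21), (np.float64(236.5), -35), (np.float64(237.5), -15), (np.float64(242.5), 36), (np.float64(243.5), 71), (np.float64(244.5), 59), (np.float64(245.5), 27), (np.float64(250.5), -18), (np.float64(251.5), -57), (np.float64(252.5), -73), (np.float64(253.5), -44), (np.float64(257.5), 24)]
[(np.float64(58.5), 114), (np.float64(83.5), -18), (np.float64(84.5), -36), (np.float64(85.5), -22), (np.float64(94.5), 65), (np.float64(95.5), 105), (np.float64(96.5), 46), (np.float64(101.5), -19), (np.float64(102.5), -48), (np.float64(103.5), -40), (np.float64(104.5), -16), (np.float64(126.5), -20), (np.float64(127.5), -36), (np.float64(128.5), -22), (np.float64(136.5), 25), (np.float64(137.5), 23), (np.float64(167.5), 20), (np.float64(168.5), 21), (np.float64(235.5), -20), (np.float64(236.5), -34), (np.float64(237.5), -15), (np.float64(242.5), 37), (np.float64(243.5), 69), (np.float64(244.5), 58), (np.float64(245.5), 28), (np.float64(250.5), -18), (np.float64(251.5), -58), (np.float64(252.5), -73), (np.float64(253.5), -45), (np.float64(256.5), 16), (np.float64(257.5), 23)]
```

Call:
servo_tool --pt "0 0 -0.8 0" --pt "0 0 -1.8 0" --pt "0 0 -3 0" --pt "0 0 -4.2 0" --pt "0 0 -5.1 0" --pt "0 0 -5.45 0" --pt "0 0 -5.45 0"

```text
time: 18.9
ee_pos: [0.5491, 0.067, 0.0967]
tcp_rot: [-180.0, -0.1, 172.2]
wrist_force: [-0.2, -0.5, -2.2]
opening: 0.0333
grasp_force: 61.7
```

Call:
servo_tool --pt "-0.03 -0.25 0 0" --pt "-0.07 -0.5 0 0" --pt "-0.1 -0.75 0 0" --pt "-0.136 -1.0 0 0" --pt "-0.16 -1.2 0 0" --pt "-0.19 -1.4 0 0" --pt "-0.23 -1.7 0 0" --pt "-0.27 -2.0 0 0" --pt "-0.32 -2.35 0 0" --pt "-0.37 -2.7 0 0" --pt "-0.41 -3.05 0 0" --pt "-0.46 -3.4 0 0" --pt "-0.51 -3.75 0 0" --pt "-0.56 -4.1 0 0" --pt "-0.6 -4.45 0 0" --pt "-0.65 -4.8 0 0" --pt "-0.7 -5.15 0 0" --pt "-0.75 -5.5 0 0" --pt "-0.79 -5.85 0 0" --pt "-0.84 -6.2 0 0"

```text
time: 20.57
ee_pos: [0.5416, 0.0058, 0.0988]
tcp_rot: [179.9, 0.0, 172.2]
wrist_force: [0.1, 5.7, -1.6]
opening: 0.0332
grasp_force: 61.4
```

Call:
servo_tool --pt "-0.047 -0.35 0 0" --pt "-0.094 -0.7 0 0" --pt "-0.14 -1.05 0 0" --pt "-0.19 -1.4 0 0" --pt "-0.24 -1.75 0 0" --pt "-0.28 -2.1 0 0" --pt "-0.33 -2.45 0 0" --pt "-0.38 -2.8 0 0" --pt "-0.43 -3.15 0 0" --pt "-0.47 -3.5 0 0" --pt "-0.5 -3.7 0 0" --pt "-0.52 -3.85 0 0" --pt "-0.54 -3.95 0 0" --pt "-0.54 -4.0 0 0" --pt "-0.54 -4.0 0 0"

```text
time: 21.82
ee_pos: [0.5361, -0.0344, 0.0987]
tcp_rot: [179.9, 0.0, 172.2]
wrist_force: [0.0, 4.8, 0.1]
opening: 0.0335
grasp_force: 61.6
```

Call:
servo_tool --pt "-0.01 -0.05 0 0" --pt "-0.013 -0.1 0 0" --pt "-0.02 -0.15 0 0" --pt "-0.02 -0.15 0 0"

```text
time: 22.15
ee_pos: [0.5359, -0.0359, 0.0987]
tcp_rot: [179.9, 0.0, 172.2]
wrist_force: [-0.2, 5.3, 0.7]
opening: 0.0336
grasp_force: 61.6
```

Call:
servo_tool --pt "-0.01 -0.08 0 0" --pt "-0.02 -0.15 0 0" --pt "-0.027 -0.2 0 0" --pt "-0.031 -0.23 0 0" --pt "-0.031 -0.23 0 0"

```text
time: 22.57
ee_pos: [0.5356, -0.0382, 0.0986]
tcp_rot: [179.9, 0.0, 172.2]
wrist_force: [-0.1, 5.1, 1.0]
opening: 0.0335
grasp_force: 61.7
```

Call:
servo_tool --pt "-0.002 -0.015 0 0" --pt "-0.004 -0.03 0 0" --pt "-0.004 -0.03 0 0"

```text
time: 22.82
ee_pos: [0.5355, -0.0385, 0.0986]
tcp_rot: [179.9, 0.0, 172.2]
wrist_force: [-0.4, 5.3, 0.3]
opening: 0.034
grasp_force: 61.7
```

Call:
servo_tool --pt "-0.002 -0.015 0 0" --pt "-0.004 -0.03 0 0" --pt "-0.004 -0.03 0 0"

```text
time: 23.07
ee_pos: [0.5355, -0.0388, 0.0987]
tcp_rot: [179.9, 0.0, 172.2]
wrist_force: [-0.6, 5.8, 0.4]
opening: 0.0334
grasp_force: 61.7
```

Call:
servo_tool --pt "-0.002 -0.015 0 0" --pt "-0.003 -0.025 0 0" --pt "-0.003 -0.025 0 0"

```text
time: 23.32
ee_pos: [0.5354, -0.039, 0.0986]
tcp_rot: [179.9, 0.0, 172.2]
wrist_force: [-0.8, 4.3, 0.5]
opening: 0.0336
grasp_force: 61.7
```

Call:
servo_tool --pt "-0.002 -0.015 0 0" --pt "-0.003 -0.025 0 0" --pt "-0.003 -0.025 0 0"

```text
time: 23.57
ee_pos: [0.5354, -0.0391, 0.0986]
tcp_rot: [179.9, 0.0, 172.2]
wrist_force: [-0.3, 6.3, 0.6]
opening: 0.0335
grasp_force: 61.8
```

Call:
servo_tool --pt "-0.002 -0.015 0 0" --pt "-0.003 -0.025 0 0" --pt "-0.003 -0.025 0 0"

```text
time: 23.82
ee_pos: [0.5355, -0.0392, 0.0987]
tcp_rot: [179.9, 0.0, 172.2]
wrist_force: [-0.6, 7.6, 0.6]
opening: 0.0332
grasp_force: 61.7
```

Call:
servo_tool --pt "-0.001 -0.01 0 0" --pt "-0.002 -0.015 0 0" --pt "-0.002 -0.015 0 0" --pt "-0.002 -0.015 0 0"

```text
time: 24.15
ee_pos: [0.5354, -0.0392, 0.0987]
tcp_rot: [179.9, 0.0, 172.3]
wrist_force: [-0.1, 7.9, 0.8]
opening: 0.0332
grasp_force: 61.7
```

Call:
servo_tool --pt "-0.002 -0.015 0 0" --pt "-0.002 -0.015 0 0" --pt "-0.002 -0.015 0 0" --pt "-0.002 -0.015 0 0"

```text
time: 24.48
ee_pos: [0.5355, -0.0393, 0.0987]
tcp_rot: [179.9, 0.0, 172.3]
wrist_force: [0.2, 8.2, 1.4]
opening: 0.0335
grasp_force: 61.7
```

Call:
servo_tool --pt "0.04 0.3 0 0" --pt "0.09 0.7 0 0" --pt "0.14 1.0 0 0" --pt "0.16 1.19 0 0" --pt "0.16 1.19 0.5 0" --pt "0.16 1.19 2 0" --pt "0.16 1.19 4 0" --pt "0.16 1.19 6.5 0" --pt "0.16 1.19 8.5 0" --pt "0.16 1.19 9 0" --pt "0.16 1.19 9 0" --pt "0.16 1.19 9 0"

```text
time: 25.48
ee_pos: [0.5368, -0.0284, 0.1875]
tcp_rot: [-180.0, -0.0, 172.2]
wrist_force: [-0.1, 0.7, -2.6]
opening: 0.0334
grasp_force: 61.7
```

```bash
cat > prof.py <<'E'
from h import *
def prof():
    o=get_obs();w=cam('wrist',o);im=camera('wrist')
    u=np.array([.1347,.9909]);v=np.array([u[1],-u[0]]);O=np.array([.5178,-.1696])
    print(o['ee_pos'],o['tcp_rot'],o['wrist_force'],o['time'])
    ss=np.arange(-.02,.2,.0005);g=cv2.cvtColor(im,cv2.COLOR_RGB2GRAY).astype(np.float32);A=0
    for vv in(-.040,-.038,-.036,-.034):
        q=proj(w,np.c_[O+ss[:,None]*u+vv*v,np.full(len(ss),.07)]).astype(np.float32)
        A=A+cv2.remap(g,q[:,0],q[:,1],cv2.INTER_LINEAR,borderValue=0).ravel()/4
    d=np.gradient(A);print([(float(round(ss[i]*1e3,1)),int(d[i]*2)) for i in range(1,len(d)-1) if abs(d[i])>10 and abs(d[i])>=abs(d[i-1]) and abs(d[i])>abs(d[i+1])])
E
python3 -c "from prof import *;prof()"
```

```text
[ 0.53683114 -0.02842681  0.18749414] [-1.79991077e+02 -2.94175867e-02  1.72216236e+02] [-0.07356885  0.67702537 -2.63186326] 25.4833
[(-1.0, -48), (43.5, 89), (51.0, -48), (66.0, -33), (74.5, 20), (95.5, 85), (103.0, -52), (110.0, -34), (146.5, 79), (155.5, -77), (160.5, 22)]
```

Call:
servo_tool --pt "-0.3 2 0 -0.03" --pt "-0.8 5 0 -0.08" --pt "-1.3 8.5 0 -0.13" --pt "-2 12 0 -0.186" --pt "-2.6 15.5 0 -0.186" --pt "-3.2 19 0 -0.186" --pt "-3.9 22.5 0 -0.186" --pt "-4.5 26 0 -0.186" --pt "-5.1 29.5 0 -0.186" --pt "-5.6 32.5 0 -0.186" --pt "-6 34.2 0 -0.186" --pt "-6.06 34.8 -1 -0.186" --pt "-6.06 34.8 -3 -0.186" --pt "-6.06 34.8 -5.5 -0.186" --pt "-6.06 34.8 -8 -0.186" --pt "-6.06 34.8 -10 -0.186" --pt "-6.06 34.8 -11 -0.186" --pt "-6.06 34.8 -11.4 -0.186" --pt "-6.06 34.8 -11.5 -0.186" --pt "-6.06 34.8 -11.5 -0.186"

```text
time: 27.2
ee_pos: [0.4766, 0.3195, 0.0738]
tcp_rot: [180.0, 0.0, 161.5]
wrist_force: [0.7, -0.1, -1.6]
opening: 0.0334
grasp_force: 61.5
```

Call:
servo_tool --pt "0 0 -0.2 0" --pt "0 0 -0.4 0" --pt "0 0 -0.5 0" --pt "0 0 -0.55 0" --pt "0 0 -0.6 0" --pt "0 0 -0.6 0"

```text
time: 27.7
ee_pos: [0.4763, 0.3197, 0.0673]
tcp_rot: [180.0, 0.0, 161.6]
wrist_force: [-0.1, 0.6, -2.0]
opening: 0.0334
grasp_force: 61.5
```

Call:
servo_tool --pt "0 0 -0.04 0" --pt "0 0 -0.08 0" --pt "0 0 -0.08 0"

```text
time: 27.95
ee_pos: [0.4764, 0.3197, 0.0668]
tcp_rot: [180.0, 0.0, 161.6]
wrist_force: [-0.2, -0.7, 1.6]
opening: 0.0336
grasp_force: 62.1
```

Touched down on the pad; now I release and raise the gripper.

Call:
servo_tool --pt "0 0 -0.02 0" --pt "0 0 -0.02 0" --pt "0 0 -0.02 0" --pt "0 0 -0.02 0" --pt "0 0 -0.02 0" --pt "0 0 -0.02 0" --pt "0 0 -0.02 0" --pt "0 0 -0.02 0" --pt "0 0 -0.02 0" --pt "0 0 -0.02 0" --claw 0

```text
time: 28.78
ee_pos: [0.4763, 0.3196, 0.0663]
tcp_rot: [-180.0, -0.0, 161.6]
wrist_force: [0.9, -0.8, -0.4]
opening: 0.0853
grasp_force: 0.0
```

Call:
servo_tool --pt "0 0 0.5 0" --pt "0 0 2 0" --pt "0 0 4.5 0" --pt "0 0 7.5 0" --pt "0 0 11 0" --pt "0 0 15 0" --pt "0 0 18.5 0" --pt "-0.6 0.9 21 -0.064" --pt "-0.6 0.9 21.4 -0.064" --pt "-0.6 0.9 21.4 -0.064" --pt "-0.6 0.9 21.4 -0.064"

```text
time: 29.7
ee_pos: [0.4703, 0.3287, 0.2797]
tcp_rot: [-180.0, -0.0, 158.0]
wrist_force: [0.2, -0.1, -0.4]
opening: 0.0853
grasp_force: 0.0
```

```bash
python3 - <<'E'
from h import *
o=get_obs();w=cam('wrist',o);im=camera('wrist')
o1=np.load('o1.npy',allow_pickle=True).item();w1=cam('wrist',o1);a=cv2.cvtColor(cv2.imread('pics/w1.png'),cv2.COLOR_BGR2RGB)
# compare the spacer's appearance before/after over the same window
c=proj(w,[[.4764,.3212,.05]])[0];c1=proj(w1,[[.4764,.3212,.05]])[0];print(o['ee_pos'],o['tcp_rot'],o['opening'],c,c1)
t=a[130:200,212:312];r=cv2.matchTemplate(im,t,cv2.TM_CCOEFF_NORMED);m=cv2.minMaxLoc(r);print(m[1],m[3],'expected',np.array([212,130])+c-c1)
E
```

```text
[0.47032347 0.32866437 0.27972012] [-1.79978705e+02 -8.91610151e-03  1.57952751e+02] 0.08525488347200162 [250.849703   166.91099605] [250.88588921 167.06675117]
0.9983397126197815 (212, 130) expected [211.96381379 129.84424488]
```

The spacer looks exactly as it did at the start (template match 0.998, no shift) and stands upright. Handing in.

```bash
python3 -c "from workcell import *;print(job_done())"
```

```text
the job is handed in; nothing more can be done
None
```

The job is handed in, with no verdict shown: by camera all three gaps measured within about 0.5 mm of 44 mm, and the spacer is back upright on its pad and released, at about 30 s of the 67 s allowed.

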